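# Count to the third bay and push the cuvette holder home

### The job

Run a fingertip along the top rail of the wooden rack, starting over the bay at the end where the wash bottle stands and counting the bays one, two, three, and lift off there. Then push the white cuvette holder along the rack's front ledge to that third bay and push it straight in until it is fully home against the back board. Never lift the holder, put it in no other bay, and leave the wash bottle, beaker and measuring cylinder alone.

Things in the scene. Friction and masses are not known exactly. Their poses are not given: they have to be found in the camera images.
- rack: Wooden rack fixed to the bench, 296 mm long in its y. Origin on the bench, midway along, in the plane of the divider fronts; x points into the bays (away from the robot), z up. Seven dividers, 8 mm thick, round-nosed, 56 mm high, 48 mm apart, make six bays 40 mm wide, open in front, floor 10 mm above the bench, back board's inner face at x = +62 mm. Bottle and beaker stand beyond its two y ends.
- ledge (a point): Middle of the top of the rack's front ledge, 10 mm above the bench, level with the bay floors; axes as the rack's. The ledge runs the rack's whole length, 70 mm deep from the divider fronts (at +35 mm x from here) to a lip along its robot side (8 mm thick, its top 6 mm above the ledge), and is open at both y ends.
- rail_a: The length of the fixed, level wooden top rail over one bay (the bay at the rack's +y end): 48 mm long in y, 16 mm wide in x, 8 mm thick; origin at the middle of its top face, 64 mm above the bench, 16 mm behind the divider fronts; axes as the rack's. The middle of the bay below has the same rack y. The six lengths join end to end into one rail.
- rail_b: The length of the fixed, level wooden top rail over one bay (second from the +y end): 48 mm long in y, 16 mm wide in x, 8 mm thick; origin at the middle of its top face, 64 mm above the bench, 16 mm behind the divider fronts; axes as the rack's. The middle of the bay below has the same rack y. The six lengths join end to end into one rail.
- rail_c: The length of the fixed, level wooden top rail over one bay (third from the +y end): 48 mm long in y, 16 mm wide in x, 8 mm thick; origin at the middle of its top face, 64 mm above the bench, 16 mm behind the divider fronts; axes as the rack's. The middle of the bay below has the same rack y. The six lengths join end to end into one rail.
- rail_d: The length of the fixed, level wooden top rail over one bay (third from the -y end): 48 mm long in y, 16 mm wide in x, 8 mm thick; origin at the middle of its top face, 64 mm above the bench, 16 mm behind the divider fronts; axes as the rack's. The middle of the bay below has the same rack y. The six lengths join end to end into one rail.
- rail_e: The length of the fixed, level wooden top rail over one bay (second from the -y end): 48 mm long in y, 16 mm wide in x, 8 mm thick; origin at the middle of its top face, 64 mm above the bench, 16 mm behind the divider fronts; axes as the rack's. The middle of the bay below has the same rack y. The six lengths join end to end into one rail.
- rail_f: The length of the fixed, level wooden top rail over one bay (the bay at the rack's -y end): 48 mm long in y, 16 mm wide in x, 8 mm thick; origin at the middle of its top face, 64 mm above the bench, 16 mm behind the divider fronts; axes as the rack's. The middle of the bay below has the same rack y. The six lengths join end to end into one rail.
- holder: White plastic cuvette holder, loose, a block 60 mm long (its x), 32 mm wide (its y), 30 mm high, about 120 g, topped by four glass cuvettes to 40 mm height. Origin at the centre of its underside. It starts on the rack's ledge, its long side pointing into the bays. Fully home its origin is at rack x = +32 mm, its near end 2 mm inside the divider fronts.
- wash_bottle: White plastic wash bottle, loose, 64 mm across, 160 mm high with its bent spout; origin at the centre of its underside. It marks the end of the rack from which the bays are counted. To be left alone.
- beaker: Empty glass beaker, loose, 66 mm across, 85 mm high; origin at the centre of its underside. To be left alone.
- cylinder: Glass measuring cylinder, loose, 60 mm foot, 24 mm tube, 153 mm high, behind the rack; origin at the centre of its underside. To be left alone.
Things that resemble listed ones, but are neither listed nor needed, are in the scene too. What is meant by the holder is not orange, and is the smaller of those in its own colour.

How it is judged:
By the outcome, as a careful person would: the job done as asked, in the order asked, and still so for the second after the job is handed in, with the robot touching nothing.
It also fails if it takes over 51 s, if anything falls off the work surface, if the arm or the gripper's body presses on something with over 40 N, if the wrist force passes 120 N, or if a joint passes its speed limit or range.

### The arm

A 6-joint arm with a two-finger parallel gripper is mounted at the origin on the work surface. World frame = base frame: x ahead of the robot, y to its left, z up, the work surface at z = 0. Lengths are in m, angles in rad, forces in N, time in s.
With the tool pointing down it reaches from about 0.375 to 0.9 m from the base axis. Payload 3.1 kg.
Tool frame: the origin (TCP) lies between the finger pads; the fingertips stand 22 mm ahead of it and the grasp point (between the pads) lies 3 mm ahead of it; z points along the fingers, y is the line along which they close (so a half turn about z gives the same grasp; the last joint's range is limited). The gripper opens to 87 mm and grips with 3 to 60 N. Pads are 19 mm wide; open, the fingers measure 117 mm over their backs; the gripper's body (75 mm by 190 mm) begins 51 mm behind the grasp point.
Start: joints at [1.103, 0.527, 1.433, -0, 1.181, -0.178], TCP at [0.178, 0.599, 0.205] pointing down, gripper open.
Joint ranges: [-3.08, 3.08], [-0.75, 2.2], [0.22, 2.44], [-1.43, 4.57], [0, 2.65], [-2.85, 2.85]. Speed limits (rad/s): [2.79, 2.79, 3.14, 3.14, 3.14, 3.14].

### API

Orientations are given as a unit quaternion [x, y, z, w].
In Python, from rig import get_obs, camera, get_calibration, hand_in, cut_out gives the robot as it stands.
- The arm moves only by the shell command python3 -m inch 'ROWS' [OPENING] [FORCE]. ROWS is JSON, one flat list of numbers, 6 for each row, row after row: the shift along the tool's x, y, z scaled (see below), then the turn, a rotation vector about the tool's x, y, z scaled (see below). A call has 1 to 20 rows; each row is the pose to reach, as a shift and turn from the pose commanded when the call began, along the tool's axes at that moment; what a row does not reach only later rows make up. The controller multiplies each number of a shift by 0.08 m and each number of a turn by 90 degrees. A row lasts 1/12 s, in which the tool goes at most 41.7 mm and 7.16 degrees, less where a joint would pass 70% of its speed; a pose out of reach is approached as far as the arm can. A call with a number of a shift or a turn outside -1 to 1 is refused whole. A call with a gripper value outside its range is refused whole. OPENING is the finger opening in mm, from 0 to 87, set as the call begins (- or left out, the last holds). The fingers move at their own pace and stop on an object; FORCE is the grip in N (left out, the last holds). Time passes only in rows, so rows that repeat a pose let the fingers close. It gives the time, the measured TCP pose, the force, the opening and the grip force at its end, in the units of the state.
- get_obs(): the state, without advancing time (a new reading comes with each control period).
- camera(name): name is "scene" or "top" or "wrist"; returns the picture (480x640x3 uint8, red, green, blue); there is no depth.
- get_calibration(name): a dict with "vertical_fov" (degrees; the focal length in pixels is half the picture's height over the tangent of half this angle, whatever the lens; pixels are square), "cx", "cy" (the principal point, pixels), "T" (4x4, takes a point from camera to world coordinates). Camera axes: x right, y down, z forward; pixel columns grow to the right and rows downward; lengths in m; the calibration is good to about 2 mm. The wrist camera is an equidistant fisheye: a pixel r from the principal point sees the ray r / f radians off the axis. A picture is of the moment at which its call begins: read the wrist's pose just before it. get_calibration takes no time and is no camera call; for the wrist camera it gives the pose at the moment of the call.
- hand_in(): hands the job in; it is judged then, once.
Trained networks look in the newest picture that a camera, given by its name, has taken for a name from the list of things; names that differ only in an ending like _2 or _b are one class to them, and where a whole thing is asked for, a point or a joint stands for the part that bears it (a point fixed in the world has none). Each returns a list of dicts, best first, with "conf" (0 to 1); they miss things now and then, are a little off and sometimes report something else, mostly with a low value. They report only what shows in the picture. A call takes as long as a camera call. They do not tell look-alikes from the thing itself.
- cut_out(camera, thing): "region" (480x640 bool, what is visible of it) and "bbox" ([left, top, right, bottom] in pixels, round what is visible of it).
The state is a dict: "time": time; "q": joint angles; "joint_velocities": joint speeds; "joint_torque": joint torques, N m; "position": TCP position; "tool_rot": TCP orientation; "ft_force": force on the tool from outside, world axes, zero at the start; "moment": the same for the moment, N m; "grip_width": finger opening in m; "grip_force": force on a finger pad.
Only numpy, scipy, OpenCV 4.12 (cv2) and the standard library are available. Lean on these libraries where they do the work, as an engineer would, in place of code of your own. Each camera call takes 0.05 s, during which the arm holds its last target. There are 200 camera calls.

## Working session

There is one attempt and no reset: what is moved stays moved. The work goes in short steps, Python scripts to look and compute and a shell command to move; the robot and the scene stay as the last step left them, time stands still between calls to the robot, and variables do not carry over. Pictures are saved under pics/ and viewed, at most 10 in all, crops included, and the job is handed in when it is done.

```bash
mkdir -p pics; python3 - <<'E'
from rig import *
import cv2
o=get_obs();print(o['position'],o['tool_rot'],o['grip_width'],o['time'])
for c in ['top','scene']:
    im=camera(c);cv2.imwrite(f'pics/{c}0.png',im[:,:,::-1])
    k=get_calibration(c);print(c,k)
    for t in ['rack','holder','wash_bottle','beaker','cylinder']:
        print(t,[(round(d['conf'],2),d['bbox']) for d in cut_out(c,t)])
E
```

```text
[0.17762652 0.59842345 0.20378032] [ 1.43890544e-01  9.89593019e-01 -1.03195974e-03 -3.22536417e-04] 0.08698985330274002 0.0
top {'vertical_fov': 46.898494918574286, 'cx': 319.8480080208879, 'cy': 240.48768309664695, 'T': array([[ 2.22172107e-03, -9.93757309e-01,  1.11541357e-01,
         5.10842376e-01],
       [-9.99759517e-01,  2.26152443e-04,  2.19284353e-02,
         1.81158117e-02],
       [-2.18167682e-02, -1.11563252e-01, -9.93517825e-01,
         1.13197539e+00],
       [ 0.00000000e+00,  0.00000000e+00,  0.00000000e+00,
         1.00000000e+00]])}
rack [(0.89, [248.4, 225.3, 402.6, 295.8])]
holder [(0.84, [275.1, 311.6, 312.6, 359.3]), (0.82, [319.9, 259.2, 339.4, 293.4]), (0.64, [361.3, 320.4, 380.8, 351.9]), (0.4, [353.7, 144.0, 385.8, 185.1])]
wash_bottle [(0.89, [434.8, 217.9, 500.6, 254.5])]
beaker [(0.58, [170.8, 210.7, 208.3, 249.1])]
cylinder [(0.74, [354.3, 143.0, 386.5, 187.5])]
scene {'vertical_fov': 52.98646457638828, 'cx': 319.6876791492122, 'cy': 243.5901560036732, 'T': array([[ 0.26253425,  0.57291032, -0.77643386,  1.28002584],
       [ 0.9648773 , -0.1636728 ,  0.20548241, -0.13237965],
       [-0.00935811, -0.80310957, -0.59575787,  0.56726016],
       [ 0.        ,  0.        ,  0.        ,  1.        ]])}
rack [(0.96, [227.8, 226.3, 406.1, 304.8])]
holder [(0.91, [290.7, 227.2, 311.4, 260.5]), (0.83, [240.1, 205.1, 265.4, 237.5])]
wash_bottle [(0.68, [112.6, 230.4, 186.7, 317.0]), (0.17, [228.1, 227.8, 402.3, 304.4])]
beaker [(0.97, [439.3, 213.7, 482.3, 267.4])]
cylinder []
```

View pics/top0.png

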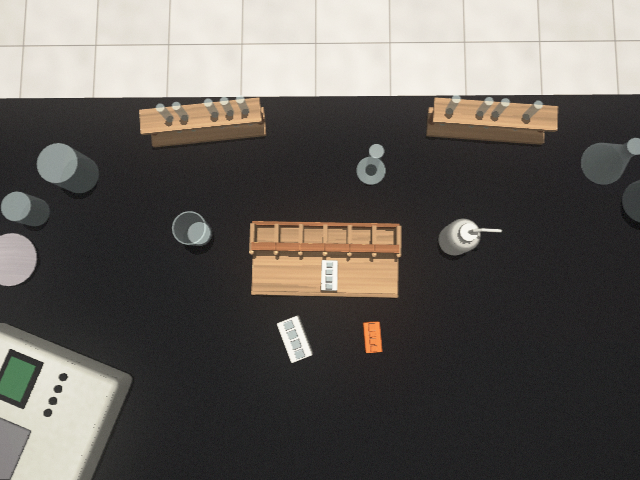

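View pics/scene0.png

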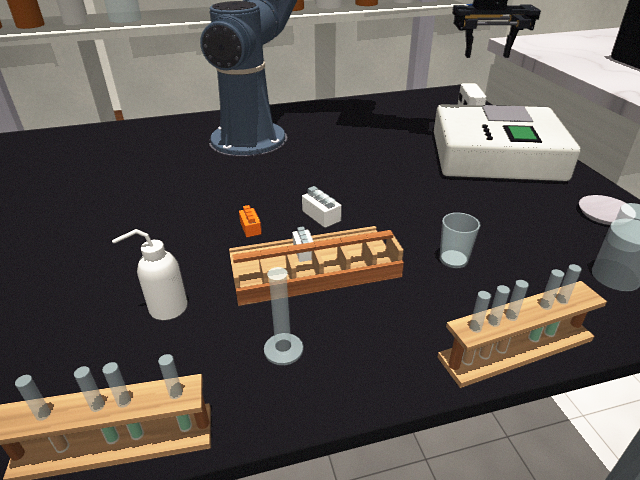

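The top view shows the rack at columns 248–402. The bottle is at (460,237), at the right (−y) end, so the third bay counted from there is under rail_d, at about column 336. The small white holder is on the ledge at (329,276); the large white one at (294,339) and the orange one are decoys.

```bash
cat > h.py <<'E'
from rig import *
import numpy as np, cv2
from scipy.spatial.transform import Rotation as Ro
def ray(c,u,v,k=None):
    k=k or get_calibration(c); f=240/np.tan(np.radians(k['vertical_fov']/2))
    d=np.array([u-k['cx'],v-k['cy']]); 
    if c=='wrist':
        r=np.hypot(*d);t=r/f;d3=np.array([*(d/max(r,1e-9)*np.sin(t)),np.cos(t)])
    else: d3=np.array([*(d/f),1])
    return k['T'][:3,3],k['T'][:3,:3]@d3
def at(c,u,v,z,k=None):
    o,d=ray(c,u,v,k); return o+d*(z-o[2])/d[2]
def pix(c,P,k=None):
    k=k or get_calibration(c); f=240/np.tan(np.radians(k['vertical_fov']/2))
    p=k['T'][:3,:3].T@(np.array(P)-k['T'][:3,3])
    if c=='wrist':
        r=np.hypot(p[0],p[1]);t=np.arctan2(r,p[2]);return np.array([k['cx'],k['cy']])+p[:2]/r*t*f
    return np.array([k['cx'],k['cy']])+p[:2]/p[2]*f
def to_tool(v):
    return Ro.from_quat(get_obs()['tool_rot']).inv().apply(v)/0.08
E
python3 - <<'E'
from h import *
for n,u,v,z in [('lip L',252,296,.016),('lip R',398,297,.016),('railtop L',249,250,.064),('railtop R',400,254,.064),('bottle',455,247,0),('bottle cap',467,233,.13),('holder front',329,291,.05),('holder back',329.5,260,.05),('beaker',190,240,0)]:
    print(n,at('top',u,v,z).round(4))
R=Ro.from_quat(get_obs()['tool_rot']).as_matrix();print(R.round(3)); print(to_tool(np.array([.44,0,.2])-get_obs()['position']))
im=cv2.imread('pics/top0.png')[205:310,235:415];cv2.imwrite('pics/crop.png',cv2.resize(im,None,fx=4.4,fy=4.4,interpolation=cv2.INTER_CUBIC))
E
```

```text
lip L [0.5237 0.1791 0.016 ]
lip R [ 0.5223 -0.1139  0.016 ]
railtop L [0.6122 0.1794 0.064 ]
railtop R [ 0.6044 -0.1132  0.064 ]
bottle [ 0.6245 -0.2335  0.    ]
bottle cap [ 0.6369 -0.2269  0.13  ]
holder front [0.5333 0.0239 0.05  ]
holder back [0.5938 0.023  0.05  ]
beaker [0.639 0.312 0.   ]
[[-0.959  0.285  0.   ]
 [ 0.285  0.959  0.   ]
 [ 0.     0.    -1.   ]]
[-5.27293532 -6.2460522   0.05914582]
```

View pics/crop.png

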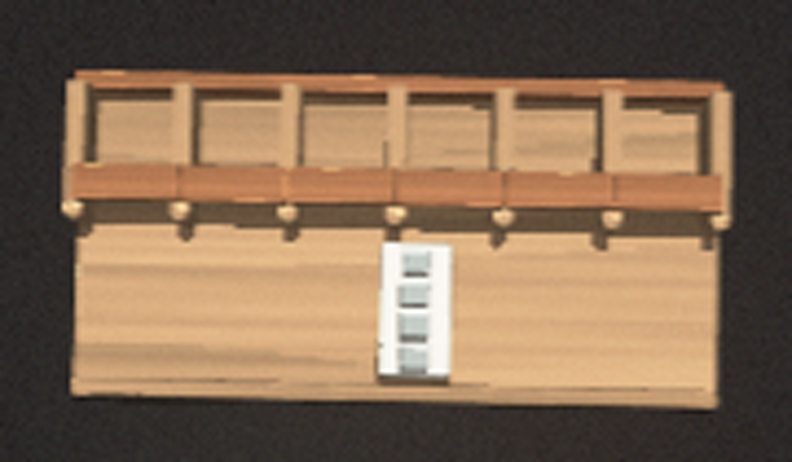

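The enlarged crop shows seven divider noses, from crop (72,208) to (722,221). The holder spans crop columns 380–452, opposite the noses at 396 and 504. I'll fit the rack pose from the noses.

```bash
python3 - <<'E'
from h import *
xs=[72,180,288,396,504,613,722];ys=[208,210,212,214,216,219,221]
P=np.array([at('top',235+(x+.5)/4.4-.5,205+(y+8)/4.4-.5,.054) for x,y in zip(xs,ys)])
s=np.array([3,2,1,0,-1,-2,-3])*.048
py=np.polyfit(s,P[:,1],1);px=np.polyfit(s,P[:,0],1);print('dir y',py[0],px[0],'origin',px[1],py[1])
th=np.arctan2(-px[0],py[0]);print('yaw deg',np.degrees(th))
O=np.array([px[1],py[1]]);R=np.array([[np.cos(th),-np.sin(th)],[np.sin(th),np.cos(th)]])
for n,p in [('rail_f',(.016,-.120)),('rail_d',(.016,-.024)),('mouth d',(0,-.024)),('lip front R',(-.078,-.148))]: print(n,O+R@p)
for c in [(380,243),(452,246),(449,377),(377,374)]:
    w=at('top',235+c[0]/4.4,205+c[1]/4.4,.04)[:2]; print('holder corner rack',(R.T@(w-O)).round(4))
w=np.array([.6245,-.2335]);print('bottle rack',R.T@(w-O))
E
```

```text
dir y 1.0023378806544696 0.019877870118700108 origin 0.6032820214031314 0.03254280825014042
yaw deg -1.1361126949944684
rail_f [ 0.61689956 -0.08775084]
rail_d [0.61880301 0.00823028]
mouth d [0.60280616 0.00854753]
lip front R [ 0.52236287 -0.11388154]
holder corner rack [-0.0093  0.0064]
holder corner rack [-0.01  -0.026]
holder corner rack [-0.0686 -0.0257]
holder corner rack [-0.068   0.0065]
bottle rack [ 0.0264888  -0.26556981]
```

```bash
python3 -m inch '[0,0,-0.3,0,0,-0.08, 0,0,-0.6,0,0,-0.171, 0,0,-0.6,0,0,-0.171, 0,0,-0.6,0,0,-0.171]' 0 10
python3 -m inch '[-0.2,-0.3,0,0,0,0, -0.4,-0.6,0,0,0,0, -0.63,-0.94,0,0,0,0]'
python3 -m inch '[-0.2,-0.3,0,0,0,0, -0.4,-0.6,0,0,0,0, -0.63,-0.94,0,0,0,0]'
python3 -m inch '[-0.2,-0.3,0,0,0,0, -0.4,-0.6,0,0,0,0, -0.63,-0.94,0,0,0,0]'
python3 -m inch '[-0.2,-0.3,0,0,0,0, -0.4,-0.6,0,0,0,0, -0.63,-0.94,0,0,0,0]'
python3 -m inch '[-0.2,-0.3,0,0,0,0, -0.4,-0.6,0,0,0,0, -0.63,-0.94,0,0,0,0]'
python3 -m inch '[-0.2,-0.3,0,0,0,0, -0.4,-0.6,0,0,0,0, -0.63,-0.94,0,0,0,0]'
python3 -m inch '[-0.2,-0.3,0,0,0,0, -0.4,-0.6,0,0,0,0, -0.63,-0.94,0,0,0,0, -0.63,-0.94,0,0,0,0]'
python3 - <<'E'
from h import *
p=get_obs();print(p['time'],p['position'],to_tool(np.array([.6169,-.0878,.15])-p['position']),to_tool([.0,0,1]),p['ft_force'],p['grip_width'])
k=get_calibration('wrist');im=camera('wrist');cv2.imwrite('pics/w1.png',im[:,:,::-1]);np.save('w1.npy',k['T']);print(k)
E
```

```text
time: 0.93
position: [0.1784, 0.6001, 0.2544]
tool_rot: [0.011, 1.0, 0.002, 0.001]
ft_force: [0.0, -0.3, -0.7]
grip_width: 0.0677
grip_force: 0.0
time: 1.18
position: [0.2261, 0.5218, 0.2512]
tool_rot: [0.01, 1.0, -0.001, -0.001]
ft_force: [0.9, 0.3, -0.1]
grip_width: 0.0482
grip_force: 0.0
time: 1.43
position: [0.2753, 0.4451, 0.2514]
tool_rot: [0.011, 1.0, -0.001, -0.001]
ft_force: [0.6, 0.3, -0.2]
grip_width: 0.0283
grip_force: 0.0
time: 1.68
position: [0.3241, 0.3689, 0.2515]
tool_rot: [0.011, 1.0, -0.001, -0.001]
ft_force: [0.7, -0.9, -0.9]
grip_width: 0.0078
grip_force: 0.0
time: 1.93
position: [0.3728, 0.2929, 0.2516]
tool_rot: [0.011, 1.0, -0.0, -0.001]
ft_force: [0.6, 0.6, 0.5]
grip_width: 0.0006
grip_force: 0.0
time: 2.18
position: [0.4216, 0.2168, 0.2516]
tool_rot: [0.011, 1.0, -0.0, -0.001]
ft_force: [0.4, 0.6, 0.1]
grip_width: 0.0007
grip_force: 0.0
time: 2.43
position: [0.4704, 0.1408, 0.2515]
tool_rot: [0.011, 1.0, 0.0, -0.001]
ft_force: [-0.4, 0.1, -0.1]
grip_width: 0.0005
grip_force: 0.0
time: 2.77
position: [0.5233, 0.061, 0.2517]
tool_rot: [0.013, 1.0, -0.001, 0.001]
ft_force: [0.1, 0.4, 0.3]
grip_width: 0.0007
grip_force: 0.0
2.7667 [0.52331994 0.06096111 0.25167037] [-1.2160896  -1.82453706  1.27805875] [ -0.02507044  -0.03242782 -12.4999328 ] [0.11951904 0.39448649 0.30564218] 0.0007019516328409115
{'vertical_fov': 65.70646984690485, 'cx': 326.502362440131, 'cy': 232.92605182111845, 'T': array([[ 0.02681436,  0.95232101,  0.30391724,  0.43832647],
       [ 0.99963818, -0.0249006 , -0.0101715 ,  0.06369882],
       [-0.00211882,  0.30408002, -0.95264414,  0.43149969],
       [ 0.        ,  0.        ,  0.        ,  1.        ]])}
```

View pics/w1.png

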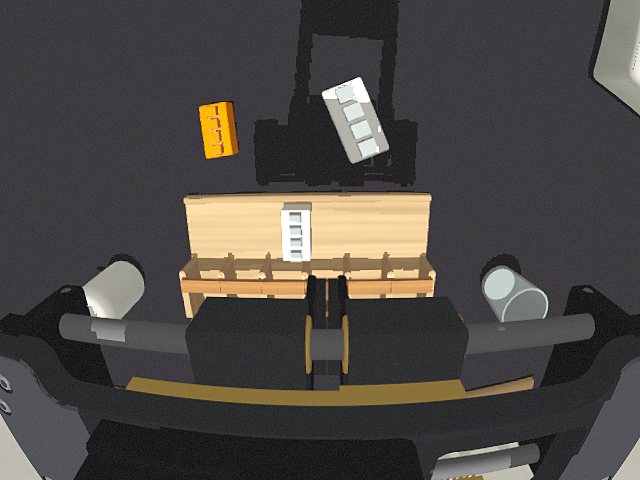

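The wrist view, with +y to the right, shows the rack at columns 183–430 and the holder at (296,233). The bottle is on the left and the fingers are closed. Next I move over rail_f.

```bash
python3 -m inch '[-0.2,-0.31,0.1,0,0,0, -0.4,-0.62,0.3,0,0,0, -0.61,-0.91,0.5,0,0,0]'
python3 -m inch '[-0.2,-0.31,0.3,0,0,0, -0.4,-0.62,0.6,0,0,0, -0.61,-0.91,0.9,0,0,0, -0.61,-0.91,0.9,0,0,0, -0.61,-0.91,0.9,0,0,0, -0.61,-0.91,0.9,0,0,0]'
python3 - <<'E'
from h import *
p=get_obs();print(p['time'],p['position'],Ro.from_quat(p['tool_rot']).as_rotvec(),to_tool(np.array([.6169,-.0878,.09])-p['position']),p['ft_force'])
E
```

```text
time: 3.07
position: [0.5669, -0.0078, 0.212]
tool_rot: [0.01, 1.0, 0.0, -0.0]
ft_force: [1.0, 0.2, 0.2]
grip_width: 0.0004
grip_force: 0.0
time: 3.57
position: [0.6135, -0.0805, 0.1401]
tool_rot: [0.01, 1.0, 0.001, -0.001]
ft_force: [-0.1, -0.3, -0.1]
grip_width: 0.0007
grip_force: 0.0
3.5667 [ 0.61345597 -0.08048939  0.14006225] [-3.23018772e-02 -3.13883001e+00 -2.21989759e-03] [-0.04655491 -0.09134545  0.62553263] [-0.11113953 -0.2583784  -0.11693291]
```

```bash
python3 -m inch '[-0.05,-0.09,0.2,0,0,0, -0.05,-0.09,0.4,0,0,0, -0.05,-0.09,0.55,0,0,0, -0.05,-0.09,0.62,0,0,0, -0.05,-0.09,0.62,0,0,0, -0.05,-0.09,0.62,0,0,0]' | grep -E 'pos|ft'
python3 -m inch '[0,0,0.01,0,0,0, 0,0,0.025,0,0,0, 0,0,0.025,0,0,0]' | grep -E 'pos|ft'
python3 -m inch '[0,0,0.01,0,0,0, 0,0,0.0125,0,0,0, 0,0,0.0125,0,0,0]' | grep -E 'pos|ft'
```

```text
position: [0.6185, -0.0883, 0.0917]
ft_force: [1.6, -0.1, 0.1]
position: [0.6189, -0.0892, 0.0897]
ft_force: [0.6, 0.1, 0.4]
position: [0.6186, -0.0892, 0.0882]
ft_force: [0.5, 0.5, -0.1]
```

```bash
python3 -m inch '[0,0,0.01,0,0,0, 0,0,0.0125,0,0,0, 0,0,0.0125,0,0,0]' | grep -E 'pos|ft'
python3 -m inch '[0,0,0.01,0,0,0, 0,0,0.0125,0,0,0, 0,0,0.0125,0,0,0]' | grep -E 'pos|ft'
```

```text
position: [0.6185, -0.0891, 0.087]
ft_force: [0.3, 0.5, -0.6]
position: [0.6185, -0.0891, 0.086]
ft_force: [-0.0, -0.9, -0.5]
```

```bash
python3 -m inch '[0,0,0.01,0,0,0, 0,0,0.0125,0,0,0, 0,0,0.0125,0,0,0]' | grep -E 'pos|ft'
```

```text
position: [0.6185, -0.0891, 0.0851]
ft_force: [0.5, -0.2, 0.1]
```

```bash
python3 -m inch '[0,0,0.005,0,0,0, 0,0,0.0063,0,0,0, 0,0,0.0063,0,0,0]' | grep -E 'pos|ft'
```

```text
position: [0.6185, -0.0891, 0.0846]
ft_force: [-0.7, -0.3, 0.2]
```

```bash
python3 -m inch '[0,0,0.01,0,0,0, 0,0,0.0125,0,0,0, 0,0,0.0125,0,0,0]' | grep -E 'pos|ft'
```

```text
position: [0.6185, -0.0891, 0.0836]
ft_force: [0.5, 0.4, 1.1]
```

```bash
python3 -m inch '[0,0,0.005,0,0,0, 0,0,0.0063,0,0,0, 0,0,0.0063,0,0,0]' | grep -E 'pos|ft'
```

```text
position: [0.6185, -0.0891, 0.0831]
ft_force: [-0.5, -0.2, 0.1]
```

```bash
python3 - <<'E'
from h import *
im=camera('scene');cv2.imwrite('pics/s1.png',cv2.resize(im[190:310,180:340,::-1],None,fx=5,fy=5,interpolation=cv2.INTER_CUBIC))
for z in (.061,.064): print(pix('scene',[.6185,-.0891,z]))
print(get_obs()['grip_width'])
E
```

```text
[245.38380723 255.56965073]
[245.20587792 254.18495252]
0.00022322473183672767
```

View pics/s1.png

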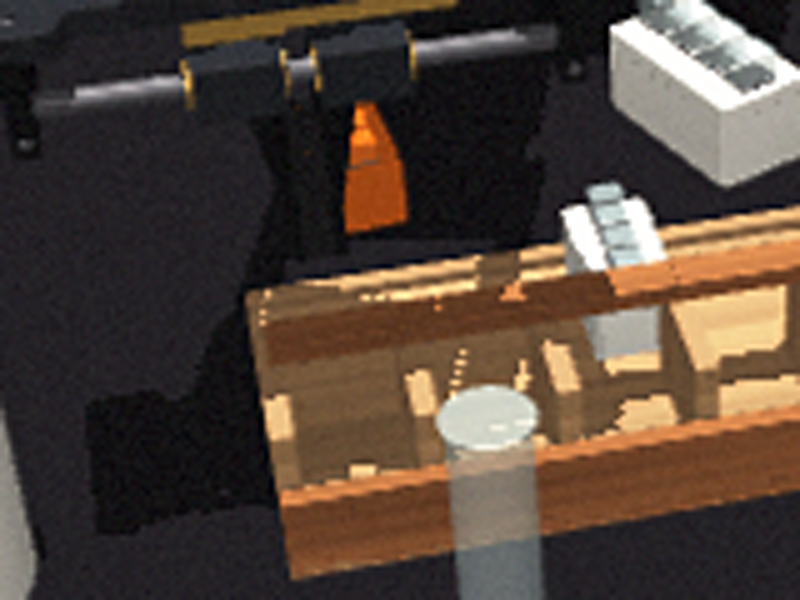

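```bash
python3 - <<'E'
from h import *
im=cv2.imread('pics/s1.png')[60:400,180:520].astype(float)/255
cv2.imwrite('pics/s1g.png',cv2.resize((im**.4*255).astype('uint8'),None,fx=1.7,fy=1.7))
E
```

```text
(no output)
```

View pics/s1g.png

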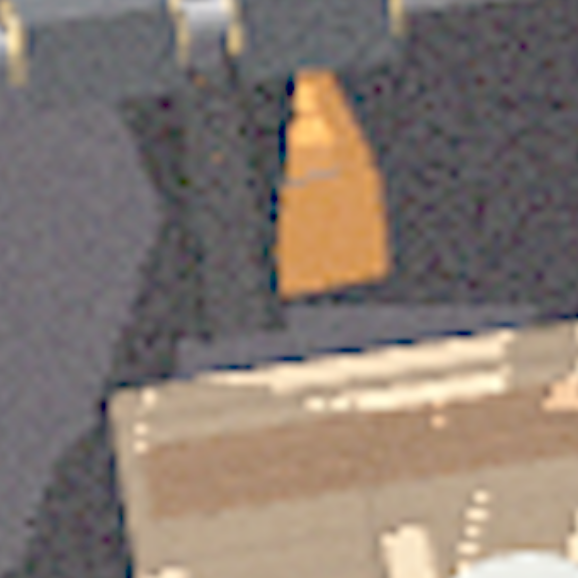

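The fingertip ends at about scene pixel (243.6, 241.4), well short of the rail. I'll check what that ray implies.

```bash
python3 - <<'E'
from h import *
print(at('scene',243.6,241.4,.061)); 
o,d=ray('scene',243.6,241.4);print(o+d*(.6185-o[0])/d[0])
p=get_obs();print(p['position'],p['q'],p['time'],p['ft_force'])
R=Ro.from_quat(p['tool_rot']).as_matrix();print(R.round(3))
T=get_calibration('wrist')['T'];print((R.T@(T[:3,3]-p['position'])),(R.T@T[:3,:3]).round(3))
E
```

```text
[ 0.57670567 -0.08630106  0.061     ]
[ 0.6185     -0.08903925  0.09108417]
[ 0.61854407 -0.08913301  0.08311786] [-3.21670022e-01  6.78629268e-01  1.53256826e+00 -2.97517926e-05
  9.30444171e-01 -1.87225752e+00] 6.1167 [-0.59053174 -0.30100531 -0.65870987]
[[-1.    0.02 -0.  ]
 [ 0.02  1.   -0.  ]
 [ 0.   -0.   -1.  ]]
[ 8.46579340e-02  1.24232600e-05 -1.80018146e-01] [[-0.    -0.953 -0.302]
 [ 1.    -0.     0.   ]
 [-0.    -0.302  0.953]]
```

```bash
python3 -m inch '[0,0,0.02,0,0,0, 0,0,0.04,0,0,0, 0,0,0.05,0,0,0, 0,0,0.05,0,0,0]' | grep -E 'pos|ft'
```

```text
position: [0.6183, -0.089, 0.0788]
ft_force: [0.2, 0.1, 0.5]
```

```bash
python3 - <<'E'
from h import *
w=np.load('w1.npy');k=get_calibration('wrist');k['T']=w
O=np.array([.6033,.0325]);th=np.radians(-1.136);R=np.array([[np.cos(th),-np.sin(th)],[np.sin(th),np.cos(th)]])
for y in(.148,-.148): print(pix('wrist',[*(O+R@[-.078,y]),.016],k))
print('tip pred',pix('wrist',[.5233,.061,.2297],k),pix('wrist',[.5233-.0095,.061,.2297],k))
im=camera('scene');a=im[200:300,195:295,::-1].astype(float)/255
cv2.imwrite('pics/s2.png',cv2.resize((a**.4*255).astype('uint8'),None,fx=6,fy=6,interpolation=cv2.INTER_CUBIC))
E
```

```text
[430.40916463 195.61232454]
[181.61352577 198.14172863]
tip pred [326.51637589 266.28015882] [326.07703467 251.18042371]
```

View pics/s2.png

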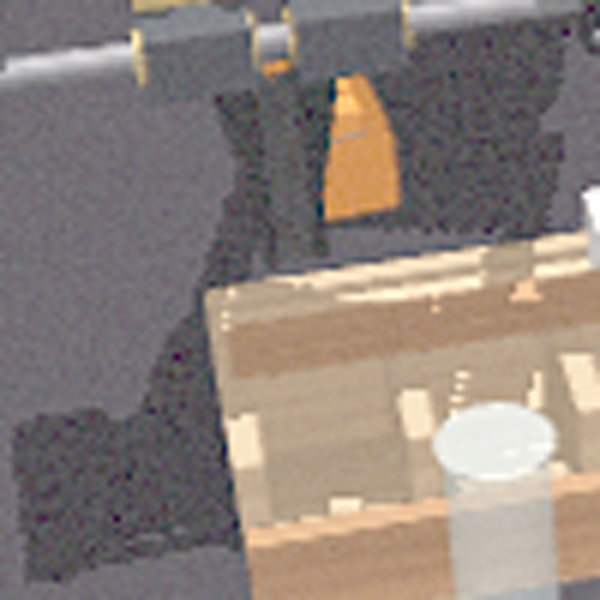

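The rack corners match the wrist prediction to within 3 px, so the arm pose is right. The fingertip in both views sits about 30 mm shorter than nominal, ending at about (244,242.5) and not yet on the rail. I keep lowering it carefully.

```bash
python3 -m inch '[0,0,0.03,0,0,0, 0,0,0.06,0,0,0, 0,0,0.06,0,0,0]' | grep -E 'pos|ft'
```

```text
position: [0.6181, -0.089, 0.0737]
ft_force: [-0.4, 0.4, -0.4]
```

```bash
python3 -m inch '[0,0,0.02,0,0,0, 0,0,0.04,0,0,0, 0,0,0.04,0,0,0]' | grep -E 'pos|ft'
```

```text
position: [0.6183, -0.0891, 0.0707]
ft_force: [0.6, -0.3, 0.4]
```

```bash
python3 -m inch '[0,0,0.02,0,0,0, 0,0,0.04,0,0,0, 0,0,0.04,0,0,0]' | grep -E 'pos|ft'
```

```text
position: [0.6183, -0.0891, 0.0676]
ft_force: [-0.4, 0.2, -0.7]
```

```bash
python3 -m inch '[0,0,0.02,0,0,0, 0,0,0.03,0,0,0, 0,0,0.03,0,0,0]' | grep -E 'pos|ft|wid'
```

```text
position: [0.6184, -0.0891, 0.0653]
ft_force: [0.1, 0.1, 0.1]
grip_width: 0.0007
```

```bash
python3 -m inch '[0,0,0.01,0,0,0, 0,0,0.02,0,0,0, 0,0,0.02,0,0,0]' | grep -E 'pos|ft'
```

```text
position: [0.6184, -0.0891, 0.0638]
ft_force: [-0.1, 0.7, 1.1]
```

```bash
python3 -m inch '[0,0,0.01,0,0,0, 0,0,0.02,0,0,0, 0,0,0.02,0,0,0]' | grep -E 'pos|ft'
```

```text
position: [0.6184, -0.0891, 0.0622]
ft_force: [0.1, 0.4, 0.1]
```

```bash
python3 - <<'E'
from h import *
im=camera('scene');a=im[190:290,195:295,::-1].astype(float)/255
cv2.imwrite('pics/s3.png',cv2.resize((a**.4*255).astype('uint8'),None,fx=6,fy=6,interpolation=cv2.INTER_CUBIC))
E
```

```text
(no output)
```

View pics/s3.png

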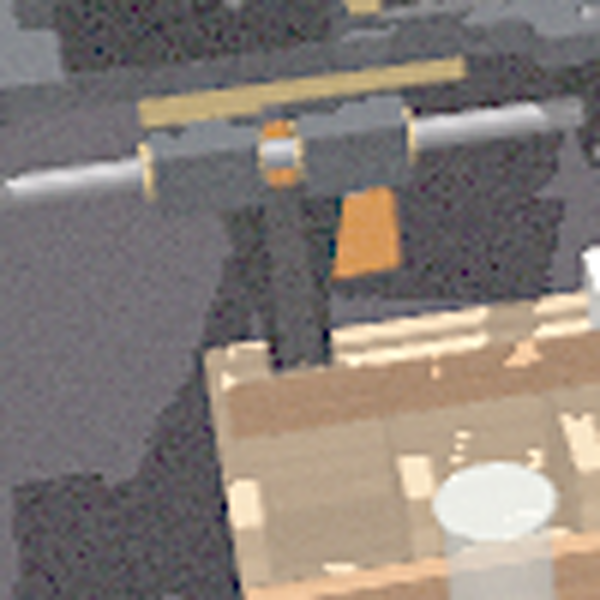

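The tip now ends at crop row 370, at the rail's robot-side top edge in the image, so I estimate it is about 6–14 mm above the rail. I continue in small steps.

```bash
python3 -m inch '[0,0,0.02,0,0,0, 0,0,0.04,0,0,0, 0,0,0.04,0,0,0]' | grep -E 'pos|ft'
```

```text
position: [0.6183, -0.0891, 0.0588]
ft_force: [-0.7, 0.5, -0.2]
```

```bash
python3 -m inch '[0,0,0.01,0,0,0, 0,0,0.02,0,0,0, 0,0,0.02,0,0,0]' | grep -E 'pos|ft'
```

```text
position: [0.6185, -0.0891, 0.0573]
ft_force: [-0.2, 0.0, 0.3]
```

```bash
python3 -m inch '[0,0,0.01,0,0,0, 0,0,0.02,0,0,0, 0,0,0.02,0,0,0]' | grep -E 'pos|ft'
```

```text
position: [0.6184, -0.0891, 0.0558]
ft_force: [-0.2, 0.4, 0.0]
```

```bash
python3 -m inch '[0,0,0.01,0,0,0, 0,0,0.02,0,0,0, 0,0,0.02,0,0,0]' | grep -E 'pos|ft'
```

```text
position: [0.6184, -0.0891, 0.0542]
ft_force: [0.0, -0.1, -0.6]
```

```bash
python3 -m inch '[0,0,0.01,0,0,0, 0,0,0.02,0,0,0, 0,0,0.02,0,0,0]' | grep -E 'pos|ft'
```

```text
position: [0.6184, -0.0891, 0.0526]
ft_force: [0.8, 0.8, -0.4]
```

```bash
python3 - <<'E'
from h import *
im=camera('scene').astype(int)
for r in range(246,270): print(r,im[r,[236,239,241,243,245,247,249,252,256],0])
E
```

```text
246 [ 18  15  17  25  24  25   2 248 202]
247 [255 101  14  26  19  25   2 130 124]
248 [125  49  12  20  26  28   0 115 184]
249 [120  52   9  24  30  21   5 235 255]
250 [108  67  14  23  19  22   9 255 209]
251 [111  81   7  27  23  28   9 134 102]
252 [129 106   9  26  22  25  18  98  99]
253 [114 115  10  27  21  26  20 101  92]
254 [ 88 102  15  23  29  21  15  86  97]
255 [ 99 106  25  17  34  28  31  90  94]
256 [ 96  93  12  51  89  91  90  91 106]
257 [ 96  97  70  95  90 101 113  91  93]
258 [ 94  87 101 108 103  98  90  89  92]
259 [100  90  94  94  92  94  91  94  98]
260 [ 92  93  91  92  98  96 101 103 111]
261 [ 99  96 100 105 106 101 117 116 120]
262 [107 106 104 116 118 120 118 118 117]
263 [117 113 114 118 113 120 119 115 117]
264 [118 115 118 115 120 124 121 116 111]
265 [112 120 121 121 116 113 110 109 116]
266 [117 117 115 112 111 109 116 114 120]
267 [109 108 114 115 116 120 119 121 114]
268 [112 117 118 117 121 118 115 112 107]
269 [111 120 117 116 111 110 113 112 111]
```

```bash
python3 -m inch '[0,0,0.01,0,0,0, 0,0,0.0125,0,0,0, 0,0,0.0125,0,0,0]' | grep -E 'pos|ft'
```

```text
position: [0.6185, -0.0891, 0.0517]
ft_force: [-0.1, 0.2, 1.0]
```

```bash
python3 -m inch '[0,0,0.01,0,0,0, 0,0,0.0125,0,0,0, 0,0,0.0125,0,0,0]' | grep -E 'pos|ft'
```

```text
position: [0.6185, -0.0891, 0.0507]
ft_force: [0.1, -0.9, 0.6]
```

```bash
python3 -m inch '[0,0,0.01,0,0,0, 0,0,0.0125,0,0,0, 0,0,0.0125,0,0,0]' | grep -E 'pos|ft'
```

```text
position: [0.6185, -0.0891, 0.0496]
ft_force: [-0.1, 0.4, 0.4]
```

```bash
python3 -m inch '[0,0,0.01,0,0,0, 0,0,0.0125,0,0,0, 0,0,0.0125,0,0,0]' | grep -E 'pos|ft'
```

```text
position: [0.6185, -0.0891, 0.0486]
ft_force: [-0.0, -0.9, -0.1]
```

```bash
cat > e.py <<'E'
from h import *
im=camera('scene').astype(int);o=get_obs()
p=pix('scene',[*o['position'][:2],.064]);c=int(round(p[0]));print('pred',p.round(1),o['position'].round(4),o['ft_force'].round(1))
for r in range(int(p[1])-1,int(p[1])+9): print(r,im[r,c-9:c+10:2,0])
E
python3 e.py
```

```text
pred [245.2 254.2] [ 0.6185 -0.0892  0.0487] [0.1 0.5 0.1]
253 [113 108  44  17  27  21  23  15 101  96]
254 [94 94 36 20 15 26 22 10 88 93]
255 [101 102  49  14  20  21  20  10  90  89]
256 [ 96  94  57  14  26  21  14   5  88 102]
257 [99 96 57 10 15 52 62 48 91 93]
258 [ 87  88 101   0  96  93  95  92  93  89]
259 [99 98 95 95 95 93 92 95 98 97]
260 [ 93  96  93  94  94 101  99 103 105 113]
261 [ 95  96  97 102 101 102 114 118 116 115]
262 [103 107  93 116 116 111 119 116 114 117]
```

```bash
python3 -m inch '[0,0,0.01,0,0,0, 0,0,0.0125,0,0,0, 0,0,0.0125,0,0,0]' | grep -E 'pos|ft'
```

```text
position: [0.6185, -0.0891, 0.0476]
ft_force: [-0.3, 0.1, -1.0]
```

```bash
python3 -m inch '[0,0,0.01,0,0,0, 0,0,0.0125,0,0,0, 0,0,0.0125,0,0,0]' | grep -E 'pos|ft'; python3 e.py
```

```text
position: [0.6186, -0.0891, 0.0467]
ft_force: [0.7, -0.0, 0.1]
pred [245.2 254.2] [ 0.6185 -0.0891  0.0467] [ 0.1  0.1 -0.3]
253 [110 117  34  21  27  27  23   7 100  98]
254 [95 96 37 15 23 25 20  9 92 94]
255 [ 97 104  47  14  27  25  26   0  90  87]
256 [ 95 100  61  11  24  24  20  16  87 101]
257 [97 97 60 12 17 34 18  5 89 95]
258 [93 92 82  6 16 32 53 45 88 92]
259 [95 91 96  0 90 98 95 90 94 94]
260 [ 96  95  91  94 101 100 107 104 107 121]
261 [ 98  94  99  99 107 105 118 116 118 117]
262 [101 108  95 113 117 116 117 116 119 116]
```

```bash
python3 -m inch '[0,0,0.01,0,0,0, 0,0,0.0125,0,0,0, 0,0,0.0125,0,0,0]' | grep -E 'pos|ft'
```

```text
position: [0.6186, -0.0891, 0.0466]
ft_force: [-2.2, 0.3, 6.6]
```

```bash
python3 -m inch '[0,0,0.01,0,0,0, 0,0,0.0125,0,0,0, 0,0,0.0125,0,0,0]' | grep -E 'pos|ft'
```

```text
position: [0.6186, -0.0891, 0.0466]
ft_force: [-2.8, 1.6, 10.2]
```

```bash
python3 -m inch '[0,0,0.01,0,0,0, 0,0,0.0125,0,0,0, 0,0,0.0125,0,0,0]' | grep -E 'pos|ft'; python3 e.py
```

```text
position: [0.6186, -0.0892, 0.0466]
ft_force: [-4.1, 0.8, 16.0]
pred [245.2 254.2] [ 0.6186 -0.0892  0.0466] [-4.8  1.3 14.1]
253 [111 114  34  15  21  24  22  13 100  99]
254 [91 94 34 16 25 22 21  8 88 94]
255 [100 103  44  17  26  24  29   7  90  92]
256 [100  95  60  15  25  18  26   5  87  98]
257 [96 91 61  1 24 34 17  4 90 93]
258 [92 88 79 11 23 50 51 20 92 88]
259 [101  95  96   1  73  91  97  95  96  96]
260 [ 98  89  97  92 100 102 100 102 100 110]
261 [ 97 101  99 102 101  99 118 117 118 117]
262 [103 106  92 118 116 117 114 115 121 117]
```

Contact at TCP z = 0.0466, with 14 N on the tip. I ease the pressure, then slide two bays in +y.

```bash
python3 -m inch '[0,0,-0.02,0,0,0, 0,0.04,-0.02,0,0,0, 0,0.1,-0.02,0,0,0, 0,0.15,-0.02,0,0,0, 0,0.2,-0.02,0,0,0, 0,0.25,-0.02,0,0,0, 0,0.3,-0.02,0,0,0, 0,0.35,-0.02,0,0,0, 0,0.4,-0.02,0,0,0, 0,0.45,-0.02,0,0,0, 0,0.5,-0.02,0,0,0, 0,0.55,-0.02,0,0,0, 0,0.6,-0.02,0,0,0]' | grep -E 'pos|ft|time'
```

```text
time: 12.83
position: [0.6214, -0.0428, 0.0466]
ft_force: [-0.1, -3.2, 7.5]
```

```bash
python3 -m inch '[0,0.05,0,0,0,0, 0,0.1,0,0,0,0, 0,0.15,0,0,0,0, 0,0.2,0,0,0,0, 0,0.25,0,0,0,0, 0,0.3,0,0,0,0, 0,0.35,0,0,0,0, 0,0.4,0,0,0,0, 0,0.45,0,0,0,0, 0,0.5,0,0,0,0, 0,0.55,0,0,0,0, 0,0.6,0,0,0,0, 0,0.616,0,0,0,0, 0,0.616,0,0,0,0]' | grep -E 'pos|ft|time'
```

```text
time: 14.0
position: [0.6223, 0.0071, 0.0466]
ft_force: [0.1, -3.4, 7.2]
```

Now lift off, go round to the holder's +y side and come down beside it.

```bash
python3 -m inch '[0,0,-0.25,0,0,0, 0,0,-0.5,0,0,0, 0,0,-0.75,0,0,0, 0,0,-0.75,0,0,0]' | grep -E 'pos|ft|time'
python3 -m inch '[0.25,0.25,0,0,0,0, 0.5,0.5,0,0,0,0, 0.745,0.75,0,0,0,0, 0.745,0.75,0,0,0,0, 0.745,0.75,0,0,0,0, 0.745,0.75,0,0,0,0]' | grep -E 'pos|ft|time'
python3 - <<'E'
from h import *
k=get_calibration('wrist');im=camera('wrist');np.save('w2.npy',k['T']);cv2.imwrite('pics/w2.png',im[:,:,::-1])
p=get_obs();print(p['position'])
O=np.array([.6033,.0325]);th=np.radians(-1.136);R=np.array([[np.cos(th),-np.sin(th)],[np.sin(th),np.cos(th)]])
for i in range(-3,4): print('nose',i,pix('wrist',[*(O+R@[0,i*.048]),.056],k).round(1))
for d in cut_out('wrist','holder'): 
    print(d['conf'],d['bbox']);m=d['region']
    for (u,v) in cv2.boxPoints(cv2.minAreaRect(np.argwhere(m)[:,::-1].astype(np.float32))): print((R.T@(at('wrist',u,v,.04,k)[:2]-O)).round(4))
E
```

```text
time: 14.33
position: [0.6234, 0.0079, 0.1088]
ft_force: [0.7, -0.1, -0.4]
time: 14.83
position: [0.5628, 0.0692, 0.1049]
ft_force: [0.1, 0.1, -0.5]
[0.56324704 0.0688533  0.10498846]
nose -3 [101.  296.6]
nose -2 [151.6 300.3]
nose -1 [210.2 303.3]
nose 0 [275.3 305.2]
nose 1 [343.7 305.6]
nose 2 [410.9 304.4]
nose 3 [473.1 301.8]
0.8 [240.8, 197.7, 289.8, 287.8]
[-0.0734 -0.0231]
[-0.0738  0.0104]
[-0.0071  0.0098]
[-0.0055 -0.0265]
0.77 [305.9, 0.7, 412.5, 132.2]
[-0.1923  0.0198]
[-0.2125  0.0613]
[-0.1347  0.094 ]
[-0.1151  0.0519]
0.57 [124.3, 42.6, 185.1, 128.4]
[-0.1868 -0.1099]
[-0.1848 -0.0676]
[-0.1261 -0.061 ]
[-0.1251 -0.1028]
0.48 [149.6, 309.0, 192.8, 329.9]
[ 0.0296 -0.11  ]
[ 0.0165 -0.1062]
[ 0.0167 -0.0693]
[ 0.0294 -0.0722]
```

View pics/w2.png

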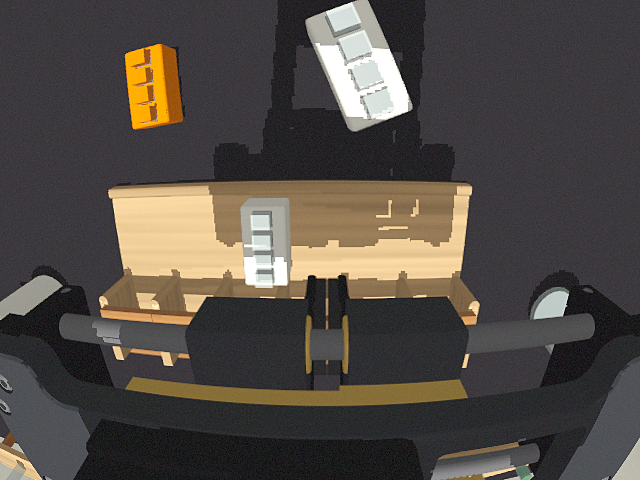

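The wrist view shows the holder at columns 241–290, rows 198–287, and the rack edges agree with the prediction. The fingers stand free on its +y side, with the large decoy well behind. Next I descend and push in −y.

```bash
python3 -m inch '[0,0,0.2,0,0,0, 0,0,0.4,0,0,0, 0,0,0.6,0,0,0, 0,0,0.6,0,0,0]' | grep -E 'pos|ft|time'
python3 -m inch '[0,0,0.2,0,0,0, 0,0,0.4,0,0,0, 0,0,0.55,0,0,0, 0,0,0.6,0,0,0, 0,0,0.6,0,0,0]' | grep -E 'pos|ft|time'
```

```text
time: 15.27
position: [0.5609, 0.0685, 0.0546]
ft_force: [-0.5, -0.2, -0.6]
time: 15.68
position: [0.5619, 0.069, 0.0085]
ft_force: [0.7, 0.4, -0.1]
```

```bash
python3 -m inch '[0,-0.05,0,0,0,0, 0,-0.1,0,0,0,0, 0,-0.14,0,0,0,0, 0,-0.18,0,0,0,0, 0,-0.21,0,0,0,0, 0,-0.24,0,0,0,0, 0,-0.27,0,0,0,0, 0,-0.3,0,0,0,0, 0,-0.33,0,0,0,0, 0,-0.36,0,0,0,0, 0,-0.3875,0,0,0,0, 0,-0.3875,0,0,0,0, 0,-0.3875,0,0,0,0]' | grep -E 'pos|ft|time'
cat > m.py <<'E'
from h import *
O=np.array([.6033,.0325]);th=np.radians(-1.136);R=np.array([[np.cos(th),-np.sin(th)],[np.sin(th),np.cos(th)]])
p=get_obs();print('tcp rack',(R.T@(p['position'][:2]-O)).round(4),p['position'][2])
for c in('wrist','top'):
    k=get_calibration(c);im=camera(c);cv2.imwrite(f'pics/m_{c}.png',im[:,:,::-1])
    for d in cut_out(c,'holder')[:3]:
        q=cv2.boxPoints(cv2.minAreaRect(np.argwhere(d['region'])[:,::-1].astype(np.float32)))
        print(c,round(d['conf'],2),d['bbox'],[list((R.T@(at(c,u,v,.04,k)[:2]-O)).round(4)) for u,v in q])
    for z,s in((.04,'top'),(.01,'bot')): print(s,'pred y=-8,-40 at x=-40mm',[pix(c,[*(O+R@[-.04,y]),z],k).round(1) for y in(-.008,-.040)])
E
python3 m.py
```

```text
time: 16.77
position: [0.5615, 0.0381, 0.0093]
ft_force: [-0.2, 0.4, 0.3]
tcp rack [-0.0419  0.0047] 0.009270268179572931
wrist 0.87 [237.0, 240.4, 306.9, 297.4] [[np.float64(-0.0483), np.float64(-0.0368)], [np.float64(-0.077), np.float64(-0.0342)], [np.float64(-0.077), np.float64(-0.003)], [np.float64(-0.0489), np.float64(-0.0035)]]
wrist 0.79 [361.0, 0.5, 525.8, 141.3] [[np.float64(-0.1763), np.float64(0.0198)], [np.float64(-0.2024), np.float64(0.0665)], [np.float64(-0.1351), np.float64(0.0953)], [np.float64(-0.1131), np.float64(0.0455)]]
wrist 0.67 [82.1, 7.1, 171.5, 137.8] [[np.float64(-0.1878), np.float64(-0.1086)], [np.float64(-0.1819), np.float64(-0.066)], [np.float64(-0.1254), np.float64(-0.0605)], [np.float64(-0.1259), np.float64(-0.1017)]]
top pred y=-8,-40 at x=-40mm [array([298.8, 314. ]), array([231.4, 312.4])]
bot pred y=-8,-40 at x=-40mm [array([302.5, 286. ]), array([243.9, 285.2])]
top 0.79 [360.7, 318.3, 379.0, 353.7] [[np.float64(-0.1277), np.float64(-0.0749)], [np.float64(-0.1244), np.float64(-0.1087)], [np.float64(-0.1863), np.float64(-0.1141)], [np.float64(-0.1897), np.float64(-0.0806)]]
top 0.66 [376.3, 244.2, 396.1, 252.0] [[np.float64(0.025), np.float64(-0.0971)], [np.float64(0.026), np.float64(-0.1445)], [np.float64(0.0101), np.float64(-0.1446)], [np.float64(0.0091), np.float64(-0.0973)]]
top pred y=-8,-40 at x=-40mm [array([328.4, 275.9]), array([344.6, 276.3])]
bot pred y=-8,-40 at x=-40mm [array([328.4, 276.6]), array([344.3, 277. ])]
```

```bash
python3 -m inch '[0,-0.02,0,0,0,0, 0,-0.045,0,0,0,0, 0,-0.045,0,0,0,0, 0,-0.045,0,0,0,0, 0,0.1,0,0,0,0, 0,0.25,0,0,0,0, 0,0.25,-0.3,0,0,0, 0,0.25,-0.6,0,0,0, 0,0.25,-0.8,0,0,0, 0.3,0.1,-0.8,0,0,0, 0.6,-0.2,-0.8,0,0,0, 0.82,-0.4,-0.8,0,0,0, 0.82,-0.4,-0.8,0,0,0, 0.82,-0.4,-0.8,0,0,0, 0.82,-0.4,-0.8,0,0,0]' | grep -E 'pos|ft|time'; python3 m.py
```

```text
time: 18.22
position: [0.4964, 0.0083, 0.0736]
ft_force: [-0.0, 0.8, -0.7]
tcp rack [-0.1064 -0.0263] 0.07359597889326308
wrist 0.89 [314.9, 368.2, 339.9, 387.9] [[np.float64(-0.0185), np.float64(-0.0353)], [np.float64(-0.0185), np.float64(-0.0172)], [np.float64(-0.0028), np.float64(-0.0169)], [np.float64(-0.0028), np.float64(-0.0355)]]
wrist 0.79 [400.5, 95.6, 511.1, 239.5] [[np.float64(-0.1939), np.float64(0.0141)], [np.float64(-0.2123), np.float64(0.0608)], [np.float64(-0.1314), np.float64(0.0988)], [np.float64(-0.1143), np.float64(0.0459)]]
wrist 0.65 [184.5, 123.2, 256.9, 222.9] [[np.float64(-0.1877), np.float64(-0.1105)], [np.float64(-0.1898), np.float64(-0.0739)], [np.float64(-0.1325), np.float64(-0.0692)], [np.float64(-0.1282), np.float64(-0.1075)]]
top pred y=-8,-40 at x=-40mm [array([352.7, 347.1]), array([306.6, 347.2])]
bot pred y=-8,-40 at x=-40mm [array([350.3, 324.7]), array([308.4, 324.8])]
top 0.78 [326.9, 258.8, 344.6, 289.4] [[np.float64(-0.0066), np.float64(-0.0086)], [np.float64(-0.0059), np.float64(-0.0402)], [np.float64(-0.0552), np.float64(-0.0411)], [np.float64(-0.0559), np.float64(-0.0096)]]
top 0.54 [277.1, 321.3, 314.1, 358.0] [[np.float64(-0.1489), np.float64(0.1002)], [np.float64(-0.123), np.float64(0.0768)], [np.float64(-0.1804), np.float64(0.0119)], [np.float64(-0.206), np.float64(0.0353)]]
top pred y=-8,-40 at x=-40mm [array([328.4, 275.9]), array([344.6, 276.3])]
bot pred y=-8,-40 at x=-40mm [array([328.4, 276.6]), array([344.3, 277. ])]
```

The holder is now centred at rack y = −0.0247 and square to within about 1°, opposite the third bay. I drop the tool behind it and push in.

```bash
python3 -m inch '[0,0.025,0.2,0,0,0, 0,0.025,0.4,0,0,0, 0,0.025,0.6,0,0,0, 0,0.025,0.75,0,0,0, 0,0.025,0.8,0,0,0, 0,0.025,0.8,0,0,0, 0,0.025,0.8,0,0,0]' | grep -E 'pos|ft|time'
python3 -m inch '[-0.07,0,0,0,0,0, -0.14,0,0,0,0,0, -0.2,0,0,0,0,0, -0.25,0,0,0,0,0, -0.3,0,0,0,0,0, -0.35,0,0,0,0,0, -0.4,0,0,0,0,0, -0.45,0,0,0,0,0, -0.5,0,0,0,0,0, -0.55,0,0,0,0,0, -0.6,0,0,0,0,0, -0.65,0,0,0,0,0, -0.65,0,0,0,0,0, -0.65,0,0,0,0,0]' | grep -E 'pos|ft|time'; python3 m.py | grep -E 'tcp|0\.[0-9]+ \['
```

```text
time: 19.0
position: [0.4957, 0.0098, 0.0094]
ft_force: [0.7, 0.1, 0.6]
time: 20.17
position: [0.5479, 0.0085, 0.0093]
ft_force: [0.4, 0.3, 0.0]
tcp rack [-0.0549 -0.0251] 0.009347013775723043
wrist 0.92 [133.3, 20.8, 224.8, 159.3] [[np.float64(-0.1863), np.float64(-0.1094)], [np.float64(-0.1841), np.float64(-0.0718)], [np.float64(-0.1284), np.float64(-0.0666)], [np.float64(-0.1268), np.float64(-0.1039)]]
wrist 0.91 [316.5, 362.9, 338.6, 390.8] [[np.float64(-0.0237), np.float64(-0.0313)], [np.float64(-0.0237), np.float64(-0.0188)], [np.float64(-0.0059), np.float64(-0.0185)], [np.float64(-0.0059), np.float64(-0.0316)]]
wrist 0.85 [420.3, 3.2, 576.0, 174.6] [[np.float64(-0.1869), np.float64(0.0108)], [np.float64(-0.2145), np.float64(0.0612)], [np.float64(-0.1349), np.float64(0.099)], [np.float64(-0.1132), np.float64(0.0418)]]
top 0.41 [375.3, 326.5, 378.7, 355.1] [[np.float64(-0.1414), np.float64(-0.099)], [np.float64(-0.1411), np.float64(-0.1126)], [np.float64(-0.1851), np.float64(-0.113)], [np.float64(-0.1855), np.float64(-0.0995)]]
```

```bash
python3 -m inch '[-0.05,0,0,0,0,0, -0.1,0,0,0,0,0, -0.15,0,0,0,0,0, -0.2,0,0,0,0,0, -0.25,0,0,0,0,0, -0.25,0,0,0,0,0]' | grep -E 'pos|ft|time'
```

```text
time: 20.87
position: [0.5689, 0.008, 0.0095]
ft_force: [0.1, 0.0, 0.5]
```

```bash
python3 -m inch '[-0.05,0,0,0,0,0, -0.1,0,0,0,0,0, -0.15,0,0,0,0,0, -0.2,0,0,0,0,0, -0.24,0,0,0,0,0, -0.24,0,0,0,0,0]' | grep -E 'pos|ft|time'
```

```text
time: 21.37
position: [0.5878, 0.0076, 0.0094]
ft_force: [0.4, 0.2, 1.3]
```

```bash
python3 -m inch '[-0.02,0,0,0,0,0, -0.04,0,0,0,0,0, -0.04,0,0,0,0,0]' | grep -E 'pos|ft|time'
```

```text
time: 21.62
position: [0.5899, 0.0077, 0.0094]
ft_force: [-0.2, 0.1, -0.4]
```

```bash
python3 -m inch '[-0.015,0,0,0,0,0, -0.03,0,0,0,0,0, -0.03,0,0,0,0,0]' | grep -E 'pos|ft|time'
```

```text
time: 21.87
position: [0.5924, 0.0077, 0.0093]
ft_force: [-0.8, 0.5, -0.3]
```

```bash
python3 -m inch '[-0.012,0,0,0,0,0, -0.025,0,0,0,0,0, -0.025,0,0,0,0,0]' | grep -E 'pos|ft|time'
```

```text
time: 22.12
position: [0.5941, 0.0077, 0.0093]
ft_force: [-0.9, 0.3, -0.1]
```

```bash
python3 -m inch '[-0.012,0,0,0,0,0, -0.025,0,0,0,0,0, -0.025,0,0,0,0,0]' | grep -E 'pos|ft|time'
```

```text
time: 22.37
position: [0.594, 0.0078, 0.0091]
ft_force: [-5.1, -0.7, 3.1]
```

```bash
python3 -m inch '[-0.012,0,0,0,0,0, -0.025,0,0,0,0,0, -0.025,0,0,0,0,0]' | grep -E 'pos|ft|time'
```

```text
time: 22.62
position: [0.594, 0.0078, 0.009]
ft_force: [-8.3, -1.4, 6.2]
```

Solid stop at TCP rack x ≈ −0.009, about where fully home should be. I back off and check.

```bash
python3 -m inch '[0.2,0,0,0,0,0, 0.5,0,0,0,0,0, 0.9,0,0,0,0,0, 1,0,-0.4,0,0,0, 1,0,-0.8,0,0,0, 1,0,-1,0,0,0, 1,0,-1,0,0,0]' | grep -E 'pos|ft|time'
python3 -m inch '[0.4,0,-0.4,0,0,0, 0.7,0,-0.8,0,0,0, 0.7,0,-0.8,0,0,0, 0.7,0,-0.8,0,0,0]' | grep -E 'pos|ft|time'
python3 m.py | grep -E 'tcp|0\.[0-9]+ \['
python3 - <<'E'
import cv2
a=cv2.imread('pics/m_top.png')[205:325,230:510]
cv2.imwrite('pics/fin.png',cv2.resize(a,(784,336),interpolation=cv2.INTER_CUBIC))
from h import *
O=np.array([.6033,.0325]);th=np.radians(-1.136);R=np.array([[np.cos(th),-np.sin(th)],[np.sin(th),np.cos(th)]])
for x in(.002,.062): print(x,(pix('top',[*(O+R@[x,-.024]),.04])-[230,205])*2.8)
E
```

```text
time: 23.2
position: [0.5223, 0.0086, 0.0932]
ft_force: [-1.0, -1.0, -0.1]
time: 23.53
position: [0.4629, 0.0102, 0.1545]
ft_force: [0.2, -0.6, 0.7]
tcp rack [-0.1399 -0.0251] 0.15446616171864386
wrist 0.98 [381.3, 139.5, 464.3, 248.2] [[np.float64(-0.1976), np.float64(0.0153)], [np.float64(-0.2153), np.float64(0.059)], [np.float64(-0.1329), np.float64(0.0982)], [np.float64(-0.1146), np.float64(0.0503)]]
wrist 0.77 [219.7, 159.5, 274.0, 236.2] [[np.float64(-0.189), np.float64(-0.1114)], [np.float64(-0.1931), np.float64(-0.076)], [np.float64(-0.1336), np.float64(-0.0695)], [np.float64(-0.128), np.float64(-0.1063)]]
wrist 0.54 [317.0, 360.3, 328.3, 378.5] [[np.float64(0.0048), np.float64(-0.0383)], [np.float64(0.0023), np.float64(-0.0256)], [np.float64(0.0195), np.float64(-0.0236)], [np.float64(0.0222), np.float64(-0.0366)]]
top 0.78 [329.9, 224.2, 347.4, 257.4] [[np.float64(0.0593), np.float64(-0.0073)], [np.float64(0.0599), np.float64(-0.0391)], [np.float64(0.0), np.float64(-0.0401)], [np.float64(-0.0006), np.float64(-0.0085)]]
0.002 [299.21963284 139.57948388]
0.062 [300.79098103  55.51528122]
```

View pics/fin.png

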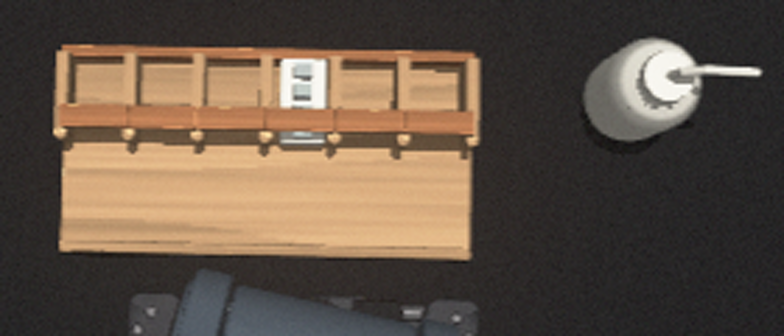

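The holder stands in the third bay from the bottle, crop columns 280–327, rows 57–143. The bottle is unmoved. One numeric check of the gap at the back board.

```bash
python3 - <<'E'
from h import *
O=np.array([.6033,.0325]);th=np.radians(-1.136);R=np.array([[np.cos(th),-np.sin(th)],[np.sin(th),np.cos(th)]])
im=cv2.imread('pics/m_top.png')
for r in list(range(219,230))+list(range(250,261)): print(r,[tuple(im[r,c]) and list(map(int,im[r,c])) for c in (334,338,342,360)])
for x,z in((.062,.04),(.062,.01),(.002,.04),(.002,.01),(0,.04)): print(x,z,pix('top',[*(O+R@[x,-.024]),z]).round(1))
E
```

```text
219 [[37, 37, 45], [42, 45, 51], [43, 46, 51], [39, 38, 43]]
220 [[39, 42, 49], [42, 46, 51], [40, 44, 50], [40, 42, 46]]
221 [[41, 45, 51], [45, 46, 52], [39, 39, 47], [40, 43, 52]]
222 [[62, 90, 133], [52, 69, 99], [50, 66, 90], [38, 42, 53]]
223 [[83, 123, 180], [80, 119, 176], [83, 121, 179], [79, 118, 176]]
224 [[85, 123, 184], [86, 126, 185], [83, 124, 182], [79, 119, 178]]
225 [[91, 127, 190], [91, 131, 193], [85, 123, 179], [80, 117, 176]]
226 [[241, 245, 247], [236, 241, 243], [202, 217, 222], [60, 88, 131]]
227 [[232, 238, 242], [224, 228, 225], [239, 245, 246], [38, 52, 75]]
228 [[232, 239, 242], [199, 204, 196], [236, 242, 245], [56, 77, 99]]
229 [[188, 199, 205], [196, 199, 194], [236, 242, 245], [65, 87, 108]]
250 [[84, 124, 185], [88, 127, 189], [82, 120, 183], [89, 130, 191]]
251 [[72, 104, 150], [73, 103, 149], [91, 135, 203], [89, 132, 197]]
252 [[140, 146, 146], [177, 184, 181], [104, 116, 125], [51, 67, 89]]
253 [[141, 146, 147], [171, 178, 171], [125, 133, 137], [56, 77, 98]]
254 [[120, 127, 133], [107, 113, 115], [127, 134, 140], [58, 79, 98]]
255 [[207, 219, 222], [213, 222, 225], [219, 227, 231], [58, 78, 97]]
256 [[99, 105, 111], [100, 106, 112], [103, 110, 115], [60, 80, 99]]
257 [[63, 86, 108], [72, 92, 111], [75, 93, 112], [63, 86, 108]]
258 [[71, 97, 121], [69, 92, 117], [66, 91, 115], [131, 177, 221]]
259 [[128, 175, 220], [130, 176, 221], [132, 177, 221], [132, 179, 222]]
260 [[135, 184, 226], [134, 183, 225], [133, 182, 225], [129, 177, 221]]
0.062 0.04 [337.4 224.8]
0.062 0.01 [337.3 226.9]
0.002 0.04 [336.9 254.8]
0.002 0.01 [336.7 256.1]
0 0.04 [336.8 255.9]
```

```bash
python3 -c "
from rig import *
print(hand_in())"
```

```text
the job is handed in; nothing more can be done
None
```

I ran a fingertip along the top rail over bays one, two and three from the wash-bottle end and lifted it off there. I then pushed the white holder along the ledge and straight into that third bay. The last top picture shows no gap at the back board. The job was handed in at about 24 s, with no verdict returned.

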